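# Roll the column blank into the V-rest and butt it against the end stop

## Robot

A 7-joint arm with a two-finger parallel gripper is mounted at the origin on a cart in front of the work surface, level with it; the furniture and walls round the work are solid. World frame = base frame: x ahead of the robot, y to its left, z up, the work surface at z = 0. Lengths are in mm, angles in rad, forces in N, time in s.
With the tool pointing down it reaches from about 425 to 1025 mm from the base axis. Payload 9.4 kg.
Tool frame: the origin (TCP) lies between the finger pads; the fingertips stand 17 mm ahead of it and the grasp point (between the pads) lies 2 mm behind it; z points along the fingers, y is the line along which they close (so a half turn about z gives the same grasp; the last joint's range is limited). The gripper opens to 85 mm and grips with 20 to 120 N. Pads are 22 mm wide; open, the fingers measure 114 mm over their backs; the gripper's body (76 mm by 85 mm) begins 54 mm behind the grasp point. The pads swing forward as they close: fully open they stand 13 mm farther back than shut.
Start: joints at [1.207, 0.599, -0.003, 1.599, 0.002, 0.943, -0.08], TCP at [205.082, -695.389, 248.275] pointing down, gripper open.
Joint ranges: [-2.57, 2.57], [-0.35, 1.97], [-1.29, 1.29], [0.11, 2.56], [-1.05, 4.19], [0.11, 1.86], [-2.63, 2.63]. Speed limits (rad/s): [2.22, 2.22, 3.01, 3.01, 3.14, 3.14, 3.14].

## Interface

Orientations are given as a unit quaternion [x, y, z, w].
In Python, from cell import ctrl, eyes, hand_in gives the robot as it stands.
- The arm moves only by the tool move_arm, never from a script. Its argument "increments" is a list of rows, each a list of 5 numbers: the shift along the world's x, y, z in mm, then the turn about the world's z in rad, then the opening, from 0 (shut) to 1 (fully open). In form: [[dx, dy, dz, roll, grip], ...]. A call has 1 to 10 rows; each row is the pose to reach, as a shift and turn from the pose commanded when the call began; what a row does not reach only later rows make up. A row lasts 1/10 s, in which the tool goes at most 50 mm and 8.59 degrees, less where a joint would pass 70% of its speed; a pose out of reach is approached as far as the arm can. A call with a gripper value outside its range is refused whole. The fingers move at their own pace and stop on an object; "squeeze" is the grip in N (left out, the last holds). Time passes only in rows, so rows that repeat a pose let the fingers close. It gives the time, the measured TCP pose, the force, the opening and the grip force at its end, in the units of the state.
- ctrl.observe(): the state, without advancing time (a new reading comes with each control period).
- eyes.grab_frame(name): name is "scene" or "top" or "wrist"; returns a dict with "frame" (400x640x3 uint8, blue, green, red), "camera_matrix" (3x3 intrinsics, pixels), "distortion" ([k1, k2, p1, p2, k3] as OpenCV has them; the pictures are not rectified), "R" (3x3) and "t" (3): a world point X has camera coordinates R X + t; the wrist camera has in their place "hand_eye" (4x4, takes a point from camera to tool coordinates, whose origin is the TCP and whose axes are the flange's). Camera axes: x right, y down, z forward; pixel columns grow to the right and rows downward; lengths in mm; the calibration is good to about 2 mm. A picture is of the moment at which its call begins: read the wrist's pose just before it. There is no depth.
- hand_in(): hands the job in; it is judged then, once.
Trained networks look in a picture, given as the dict that the camera call returned (one of the last four; its "shot" number tells which), for a name from the list of things; names that differ only in an ending like _2 or _b are one class to them, and where a whole thing is asked for, a point or a joint stands for the part that bears it (a point fixed in the world has none). Each returns a list of dicts, best first, with "confidence" (0 to 1); they miss things now and then, are a little off and sometimes report something else, mostly with a low value. They report only what shows in the picture. A call takes as long as a camera call. They do not tell look-alikes from the thing itself.
- eyes.spot_in(picture, query): "uv" ([column, row] in pixels, amid what is visible of it).
- eyes.cut_out(picture, query): "region" (400x640 bool, what is visible of it) and "uv" ([column, row] in pixels, amid what is visible of it).
- eyes.place_of(picture, query): "uv" ([column, row] in pixels: a listed point, or the origin of a listed thing).
The state is a dict: "time": time; "q": joint angles; "qd": joint speeds; "tau": joint torques, N m; "position": TCP position; "orientation": TCP orientation; "ft_force": force on the tool from outside, world axes, zero at the start; "torque": the same for the moment, N m; "width": finger opening in mm; "grip_force": force on a finger pad.
Only numpy, scipy, OpenCV 4.12 (cv2) and the standard library are available. Lean on these libraries where they do the work, as an engineer would, in place of code of your own. Each camera call takes 0.05 s, during which the arm holds its last target. There are 200 camera calls.

## Task

Push the round steel bar with the fingertips so that it rolls along the bench, up the short ramp and into the V groove of the metal rest, then push it endwise along the groove until its end is flush against the upright stop plate. Use the fingers only to push, gently: do not lift the bar. Leave the bar lying in the groove against the stop, and leave the cup, bottle and dish beside the work alone.

Things in the scene. Friction and masses are not known exactly. Their poses are not given: they have to be found in the camera images.
- column_blank: Loose polished, slippery steel bar (rolls freely), a cylinder 36 mm in diameter, 150 mm long, about 0.35 kg, flat ends, lying on the bench on the robot's side of the V-rest, 105 to 135 mm from its groove and roughly parallel to it (within 0.12 rad). Origin at the middle of its axis, 18 mm above the bench. Its own y axis runs along the bar; x and z turn with it as it rolls.
- v_rest: Fixed aluminium V-rest, 113 mm (x) by 150 mm (y). Origin on the bench below the bottom line of the 90 degree groove (3 mm high), at mid-length; z up. The groove runs along y from -70 to +70 mm; +x points from ramp to groove, roughly away from the robot. Far flank 33 mm high at x = 31 mm, top flat to x = 47 mm. The seated bar's axis lies at x = 0, z = 28.5 mm.
- v_rest_crest (a point): Middle of the crest between ramp and groove, at x = -16 mm, z = 17 mm in the V-rest's frame (its axes are the V-rest's). The ramp rises to it from the bench at x = -66 mm over the whole groove length; behind it the near flank drops at 45 degrees into the groove. The bar's axis is 35 mm high as it passes the crest, then drops 6.5 mm.
- v_rest_stop (a point): Point on the inner face of the upright steel stop plate at the groove's +y end: x = 0, y = +70 mm, z = 28.5 mm in the V-rest's frame. The plate is 46 mm high, from x = -22 to +47 mm; the -y end is open. The bar flush against it has its middle at y = -5 mm and its free end at y = -80 mm, 10 mm beyond the rest. It starts 15 to 35 mm short of that, endwise.
- sample_cup_1: Bystander: white plastic cup with a lid, 66 mm across, 62 mm high, to the left. Origin at the centre of its underside.
- stain_3: Bystander: small white dropper bottle, 35 mm across, 85 mm high, to the right. Origin at the centre of its underside.
- petri_1: Bystander: round flat dish, 91 mm across, 15 mm high, to the left and nearer the robot. Origin at the centre of its underside.
Not all that is in view belongs to the job. Of the things that look like the column_blank, take the one that is farthest to the robot's left at the start.

How it is judged:
By the outcome, as a careful person would: the job done as asked, in the order asked, and still so for the second after the job is handed in, with the robot touching nothing.
It also fails if it takes over 45 s, if anything falls off the work surface, if the arm or the gripper's body presses on something with over 40 N, if the wrist force passes 120 N, or if a joint passes its speed limit or range.

## Working session

There is one attempt and no reset: what is moved stays moved. The work goes in short steps, Python scripts to look and compute and a tool call to move; the robot and the scene stay as the last step left them, time stands still between calls to the robot, and variables do not carry over. Pictures are saved under pics/ and viewed, at most 10 in all, crops included, and the job is handed in when it is done.

Besides the shell and the picture viewer there is one more tool, called after "Emit:" by a JSON object that holds its "fn" and its "kwargs". move_arm: Moves the arm, as the interface text tells. Its arguments: {"type":"object","properties":{"increments":{"type":"array"},"squeeze":{"type":"number"}},"required":["increments"]}

```bash
mkdir -p pics; ls
cat > h.py <<'E'
import numpy as np, cv2
from cell import ctrl, eyes
def ray(f,uv):
    p=cv2.undistortPoints(np.array([[uv]],float),np.array(f["camera_matrix"],float),np.array(f["distortion"],float))[0,0]
    R=np.array(f["R"]);t=np.array(f["t"]).ravel()
    return -R.T@t, R.T@np.array([p[0],p[1],1])
def at(f,uv,z):
    o,d=ray(f,uv); return o+d*(z-o[2])/d[2]
def proj(f,X):
    R=np.array(f["R"],float);t=np.array(f["t"],float).ravel()
    return cv2.projectPoints(np.array(X,float).reshape(-1,3),cv2.Rodrigues(R)[0],t,np.array(f["camera_matrix"],float),np.array(f["distortion"],float))[0].reshape(-1,2)
E
python3 - <<'E'
from h import *
Z={"column_blank":18,"v_rest":0,"v_rest_crest":17,"v_rest_stop":28.5,"sample_cup_1":0,"stain_3":0,"petri_1":0}
s=ctrl.observe();print(s["position"],s["orientation"],s["ft_force"],s["time"])
for c in("top","scene"):
    f=eyes.grab_frame(c);cv2.imwrite(f"pics/{c}0.png",f["frame"])
    for n,z in Z.items():
        for r in eyes.place_of(f,n)[:4]: print(c,n,np.round(r["uv"]),round(r["confidence"],2),np.round(at(f,r["uv"],z)))
E
```

```text
pics
[ 204.96467168 -694.96960796  247.41276556] [ 9.89729372e-01  1.42951617e-01 -1.75815434e-04 -7.57361577e-04] [-0.39927487 -0.538384    0.05853127] 0.0
top column_blank [335. 206.] 0.89 [497.  56.  18.]
top column_blank [392. 238.] 0.86 [ 401. -105.   18.]
top v_rest [323. 164.] 0.66 [622.  90.   0.]
top v_rest_crest [323. 171.] 0.8 [600.  89.  17.]
top v_rest_stop [298. 168.] 0.61 [609. 160.  28.]
top sample_cup_1 [217. 180.] 0.67 [584. 405.   0.]
top stain_3 [427. 180.] 0.69 [ 566. -216.    0.]
top petri_1 [227. 236.] 0.65 [418. 376.   0.]
scene column_blank [348. 204.] 0.65 [502.  45.  18.]
scene column_blank [418. 202.] 0.6 [ 397. -101.   18.]
scene v_rest [304. 194.] 0.63 [622.  90.   0.]
scene v_rest [254. 296.] 0.42 [423. 377.   0.]
scene v_rest_crest [308. 193.] 0.95 [602.  92.  17.]
scene v_rest_stop [282. 197.] 0.7 [620. 163.  28.]
scene sample_cup_1 [208. 255.] 0.77 [585. 395.  -0.]
scene stain_3 [398. 162.] 0.78 [ 570. -219.    0.]
scene petri_1 [254. 299.] 0.98 [416. 380.   0.]
scene petri_1 [305. 198.] 0.39 [607. 100.   0.]
```

Run:
```python
import cv2
a=cv2.imread("pics/top0.png")[130:270,210:440];b=cv2.imread("pics/scene0.png")[130:270,240:470]
cv2.imwrite("pics/c1.png",cv2.resize(cv2.vconcat([a,b]),None,fx=2.1,fy=2.1,interpolation=cv2.INTER_CUBIC))
```

```text
(no output)
```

View pics/c1.png

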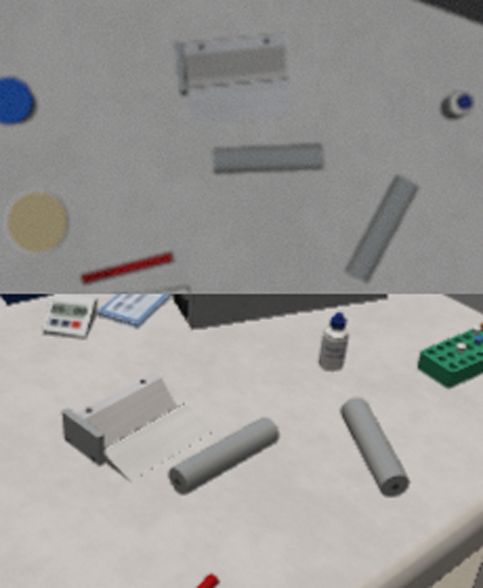

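View pics/top0.png

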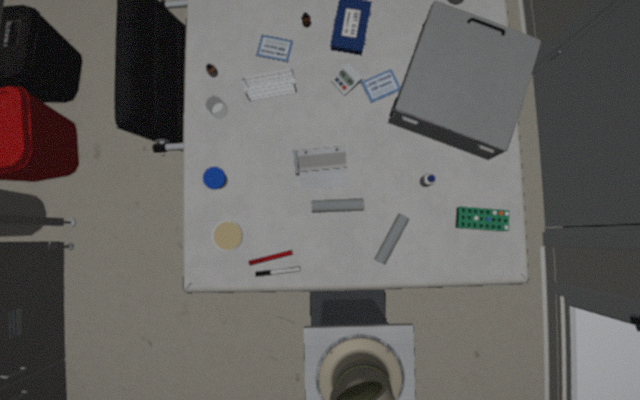

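The look-alikes are two grey bars: A at top (338,206) and scene (348,204), world about (497,52), and B at top (392,238), world about (400,-105). Only A is leftmost, and it lies parallel to the rest on the robot's side. The close crop confirms it, with the stop plate on the left (+y) end of the rest. I'll move above the work, bowing the path outward.

Emit:
{"fn": "move_arm", "kwargs": {"increments": [[20,40,10,0,1],[45,85,20,0,1],[70,130,30,-0.03,1],[95,175,40,-0.06,1],[115,220,50,-0.09,1],[135,265,60,-0.12,1],[155,310,70,-0.15,1],[170,355,70,-0.18,1],[185,400,70,-0.2,1],[200,445,70,-0.24,1]]}}

```text
time: 1.8
position: [405.4, -248.7, 318.8]
orientation: [1.0, 0.023, 0.001, 0.0]
ft_force: [2.0, 0.2, -0.5]
width: 85.3
grip_force: 0.0
```

Emit:
{"fn": "move_arm", "kwargs": {"increments": [[15,45,0,0,1],[30,90,0,0,1],[40,135,0,0,1],[50,180,0,0,1],[60,225,0,0,1],[70,270,0,0,1],[75,310,0,0,1],[75,310,0,0,1],[75,310,0,0,1]]}}

```text
time: 2.7
position: [479.9, 60.1, 318.3]
orientation: [1.0, 0.025, -0.0, 0.0]
ft_force: [-0.8, -0.1, 0.6]
width: 85.6
grip_force: 0.0
```

```bash
cat >> h.py <<'E'
from scipy.spatial.transform import Rotation as Ro
def wrist():
    s=ctrl.observe(); f=eyes.grab_frame("wrist")
    T=np.eye(4);T[:3,:3]=Ro.from_quat(s["orientation"]).as_matrix();T[:3,3]=s["position"]
    M=np.linalg.inv(T@np.array(f["hand_eye"],float)); f["R"]=M[:3,:3]; f["t"]=M[:3,3]
    return s,f
E
python3 - <<'E'
from h import *
s,f=wrist();cv2.imwrite("pics/w1.png",f["frame"])
print(s["time"],s["position"],Ro.from_quat(s["orientation"]).as_matrix()[:,0],s["width"],s["ft_force"]);print(np.round(f["hand_eye"],2))
for n,z in {"column_blank":18,"v_rest":0,"v_rest_crest":17,"v_rest_stop":28.5}.items():
    for r in eyes.place_of(f,n)[:4]: print(n,np.round(r["uv"]),round(r["confidence"],2),np.round(at(f,r["uv"],z),1))
for n,z in {"column_blank":18,"v_rest":17}.items():
  r=eyes.cut_out(f,n)[0];m=r["region"].astype(np.uint8)
  c=max(cv2.findContours(m,0,2)[0],key=cv2.contourArea);b=cv2.boxPoints(cv2.minAreaRect(c))
  print(n,[np.round(at(f,p,z),1)[:2] for p in b])
E
```

```text
2.7 [479.94668892  60.13094187 318.26916579] [ 9.98793581e-01  4.91057235e-02 -1.04036078e-04] 85.61798684487746 [-0.80110646 -0.13413623  0.61014191]
[[  -0.     -0.96   -0.27   66.57]
 [   1.      0.     -0.      0.57]
 [   0.     -0.27    0.96 -124.9 ]
 [   0.      0.      0.      1.  ]]
column_blank [441. 224.] 0.88 [ 399.3 -102.9   18. ]
column_blank [321. 136.] 0.58 [500.9  53.5  18. ]
v_rest [291.  27.] 0.87 [620.4  93.9   0. ]
v_rest_crest [290.  43.] 0.65 [600.7  93.7  17. ]
v_rest_crest [291.  30.] 0.53 [614.2  92.4  17. ]
v_rest_stop [229.  25.] 0.65 [614.8 158.5  28.5]
column_blank [array([480.4, 130.7]), array([518.6, 129. ]), array([518.6, -25.5]), array([480.2, -27.5])]
v_rest [array([640.7, 179.9]), array([648.1,  22.8]), array([557. ,  15.7]), array([549.1, 181.9])]
```

View pics/w1.png

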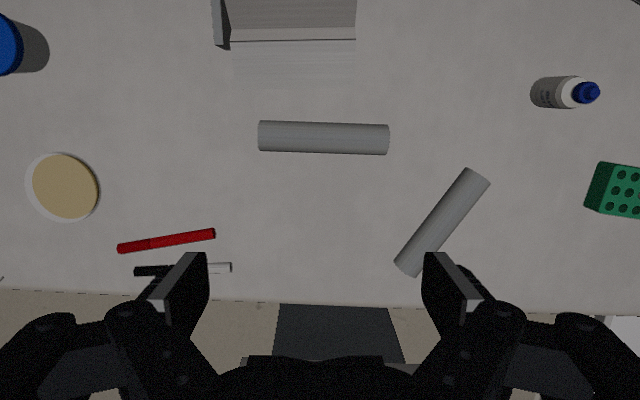

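The wrist picture shows bar A at (323,137), bar B at (440,222), the crest line from (229,41) to (356,39) and the stop plate at about (222,25). Next I'll refine the yaw and offsets.

Run:
```python
from h import *
s,f=wrist()
g=cv2.cvtColor(f["frame"],cv2.COLOR_BGR2GRAY).astype(float)
# crest: dark line -> darkest row per column
P=[]
for u in range(235,353,2):
    col=g[34:48,u]; w=np.clip(np.median(col)-10-col,0,None)
    if w.sum()>5: P.append(at(f,(u,34+(w*np.arange(14)).sum()/w.sum()),17)[:2])
P=np.array(P);k=np.polyfit(P[:,1],P[:,0],1);print("crest yaw",-k[0],"x at y=93",np.polyval(k,93),np.std(P[:,0]-np.polyval(k,P[:,1])),P[0],P[-1])
for uv in [(229,41),(356,39),(258,135),(389,138.5)]: print(uv,np.round(at(f,uv,17),1))
# bar edges from mask
rs=eyes.cut_out(f,"column_blank")
for r in rs:
    ys,xs=np.nonzero(r["region"]); W=np.array([at(f,(a,b),18)[:2] for a,b in zip(xs[::7],ys[::7])])
    c=W.mean(0);e,v=np.linalg.eigh(np.cov((W-c).T));d=v[:,1]*np.sign(v[1,1]);t=(W-c)@d
    print(r["confidence"],c,"yaw",np.arctan2(-d[0],d[1]),t.min(),t.max())
```

```text
crest yaw 0.06589926451082594 x at y=93 604.4700973374111 0.0690640745960319 [600.66771455 152.07174003] [609.09234209  24.1951415 ]
(229, 41) [600.7 158.7  17. ]
(356, 39) [608.9  18.7  17. ]
(258, 135) [498.7 126.1  17. ]
(389, 138.5) [501.6 -28.4  17. ]
0.7 [499.5155004   51.20982149] yaw 0.01539440416477164 -77.19986057046701 77.22669584789358
0.65 [ 401.94209871 -102.70836551] yaw 1.0310234169544001 -72.7578790195938 80.87377800392905
```

The measured geometry:

- **Groove origin:** about (620.7, 89.8), yaw 0.066.
- **Bar in the rest frame:** (-123.5, -30.5). This is consistent with the 105–135 mm distance and the 15–35 mm endwise gap given.
- **Open fingertips:** about 4 mm ahead of the TCP, judged from the picture.

I'll descend behind the bar with the fingers open, so there are two contacts.

Emit:
{"fn": "move_arm", "kwargs": {"increments": [[-10,-5,-45,0.017,1],[-20,-10,-90,0.017,1],[-32,-12,-135,0.017,1],[-32,-12,-180,0.017,1],[-32,-12,-225,0.017,1],[-32,-12,-260,0.017,1],[-32,-12,-285,0.017,1],[-32,-12,-300,0.017,1],[-32,-12,-305,0.017,1],[-32,-12,-305,0.017,1]]}}

```text
time: 4.15
position: [451.0, 47.4, 15.2]
orientation: [0.999, 0.035, -0.004, -0.0]
ft_force: [0.4, -0.1, -0.3]
width: 85.4
grip_force: 0.0
```

Run:
```python
from h import *
f=eyes.grab_frame("scene");cv2.imwrite("pics/s2.png",cv2.resize(f["frame"][120:280,230:480],None,fx=3,fy=3,interpolation=cv2.INTER_CUBIC))
```

```text
(no output)
```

View pics/s2.png

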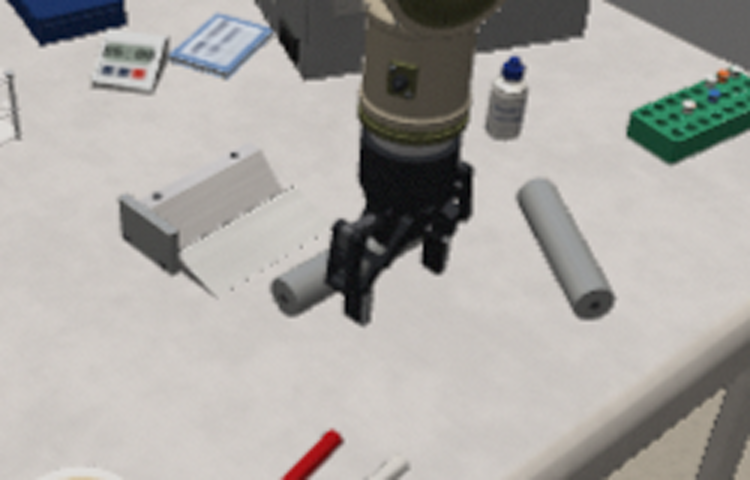

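Emit:
{"fn": "move_arm", "kwargs": {"increments": [[8,0.5,0,0,1],[15,1,0,0,1],[19,1.3,0,0,1],[23,1.5,0,0,1],[27,1.8,0,0,1],[31,2,0,0,1],[35,2.3,0,0,1],[39,2.6,0,0,1],[43,2.8,0,0,1],[47,3.1,0,0,1]]}}

```text
time: 5.2
position: [498.2, 50.6, 16.4]
orientation: [0.999, 0.032, -0.003, 0.0]
ft_force: [-0.8, 0.1, 0.1]
width: 85.6
grip_force: 0.1
```

```bash
cat > w.py <<'E'
from h import *
import sys
s,f=wrist();print(s["time"],np.round(s["position"],1),np.round(s["ft_force"],1),Ro.from_quat(s["orientation"]).as_euler("xyz"))
cv2.imwrite(f"pics/{sys.argv[1]}.png",f["frame"])
z=float(sys.argv[2]);O=np.array([620.7,89.8]);c,n=np.cos(.066),np.sin(.066)
for r in eyes.cut_out(f,"column_blank"):
    ys,xs=np.nonzero(r["region"]); W=np.array([at(f,(a,b),z)[:2] for a,b in zip(xs[::7],ys[::7])])-O
    W=W@np.array([[c,-n],[n,c]])
    m=W.mean(0);e,v=np.linalg.eigh(np.cov((W-m).T));d=v[:,1]*np.sign(v[1,1]);t=(W-m)@d
    print("rest frame",round(r["confidence"],2),m,"yaw",np.arctan2(-d[0],d[1]),t.min(),t.max())
E
python3 w.py w2 18
```

```text
5.2 [498.2  50.6  16.4] [-0.8  0.1  0.1] [3.14153334 0.00622653 0.06405548]
rest frame 0.93 [-95.27948751 -31.25643119] yaw -0.04729573575791732 -87.05982330562884 85.3941694919261
```

View pics/w2.png

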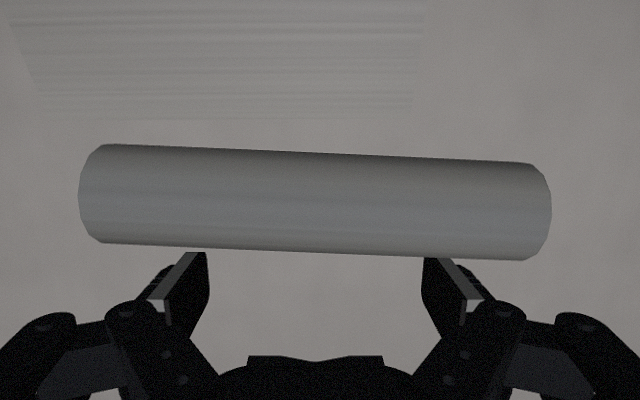

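The bar at (315,202) touches the right finger, and its left end is about 0.047 rad ahead. The ramp will square it up, so I'll keep pushing slowly.

Emit:
{"fn": "move_arm", "kwargs": {"increments": [[4,0.3,-1,0,1],[8,0.5,-2,0,1],[12,0.8,-2,0,1],[16,1.1,-2,0,1],[20,1.3,-2,0,1],[24,1.6,-2,0,1],[28,1.8,-1,0,1],[31,2.0,0,0,1],[34,2.2,1,0,1],[37,2.4,2,0,1]]}}

```text
time: 6.3
position: [532.9, 52.5, 18.4]
orientation: [0.999, 0.032, -0.005, 0.001]
ft_force: [-6.9, -0.4, 4.2]
width: 85.6
grip_force: 3.5
```

```bash
python3 w.py w3 21
```

```text
6.3 [532.9  52.5  18.4] [-6.9 -0.4  4.2] [3.14042279 0.00961278 0.06467724]
rest frame 0.87 [-62.84815062 -32.93896246] yaw -0.0016692312974638242 -86.31527686285914 85.88855316564525
```

Now square (yaw -0.002) and on the ramp toe. Continuing up the slope.

Emit:
{"fn": "move_arm", "kwargs": {"increments": [[3,0.2,1,0,1],[6,0.4,2,0,1],[9,0.6,3,0,1],[12,0.8,4,0,1],[15,1.0,5,0,1],[18,1.2,6,0,1],[21,1.4,7,0,1],[24,1.6,8,0,1],[27,1.8,9,0,1],[30,2.0,10,0,1]]}}

```text
time: 7.4
position: [562.8, 54.5, 28.4]
orientation: [0.999, 0.032, -0.005, 0.001]
ft_force: [-8.0, -1.4, 4.6]
width: 85.5
grip_force: 3.6
```

```bash
python3 w.py w4 31
```

```text
7.4 [562.8  54.5  28.4] [-8.  -1.4  4.6] [3.14036074 0.00983121 0.06467   ]
rest frame 0.94 [-32.84589533 -32.81302312] yaw -0.0007386757170923932 -86.62019768662968 86.46666100132204
```

Emit:
{"fn": "move_arm", "kwargs": {"increments": [[3,0.2,1,0,1],[6,0.4,2,0,1],[9,0.6,3,0,1],[11,0.7,3,0,1],[13,0.9,3,0,1],[15,1.0,3,0,1],[17,1.1,3,0,1],[19,1.3,3,0,1],[21,1.4,3,0,1],[21,1.4,3,0,1]]}}

```text
time: 8.5
position: [586.3, 56.4, 31.4]
orientation: [0.999, 0.032, -0.003, 0.0]
ft_force: [0.7, -0.2, -0.1]
width: 85.5
grip_force: 0.0
```

```bash
python3 w.py w5 28.5
```

```text
8.5 [586.3  56.4  31.4] [ 0.7 -0.2 -0.1] [-3.14151226  0.0057618   0.06397324]
rest frame 0.59 [ -0.91501101 -33.04903536] yaw 0.002103195317776648 -85.83398835883959 85.2309683610266
rest frame 0.52 [ 8.64230583 11.2412271 ] yaw 0.004238224061052826 -80.76983133764132 81.70807982368493
```

View pics/w5.png

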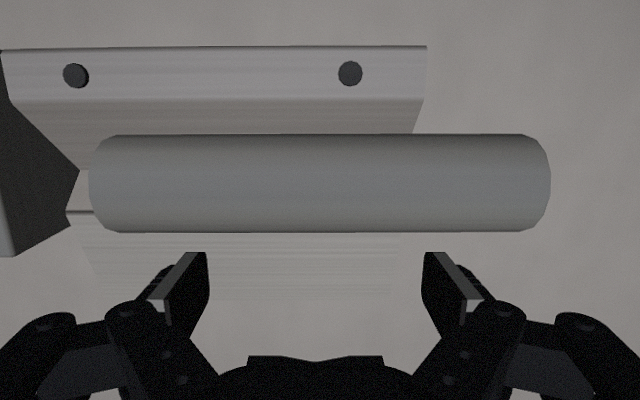

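The bar, at (320,183), is seated in the groove at axis x≈0, y≈-33, about 28 mm short of the stop. I'll back off, rise, shut the fingers and go round to the open end.

Emit:
{"fn": "move_arm", "kwargs": {"increments": [[-15,-1,0,0,1],[-25,-2,30,0,1],[-25,-2,75,0,1],[-10,-30,100,0,0],[10,-70,100,0,0],[30,-110,100,0,0],[45,-121,100,0,0],[45,-121,100,0,0],[45,-121,90,0,0],[45,-121,60,0,0]]}}

```text
time: 9.6
position: [631.6, -63.1, 92.8]
orientation: [0.999, 0.033, -0.001, -0.0]
ft_force: [0.6, 0.2, -0.5]
width: -0.0
grip_force: 0.0
```

Emit:
{"fn": "move_arm", "kwargs": {"increments": [[0,0,-20,0,0],[0,0,-40,0,0],[0,0,-55,0,0],[0,0,-60,0,0],[0,0,-60,0,0]]}}

```text
time: 10.1
position: [630.3, -63.7, 30.8]
orientation: [0.999, 0.033, -0.004, -0.0]
ft_force: [0.5, 0.0, -0.2]
width: 0.1
grip_force: 0.0
```

```bash
python3 w.py w6 28.5
```

```text
10.1 [630.3 -63.7  30.8] [ 0.5  0.  -0.2] [-3.14125773  0.00745298  0.06545038]
rest frame 0.89 [ -0.80355686 -69.22300692] yaw 0.10648005853606049 -44.86987031756491 47.41474001718832
```

View pics/w6.png

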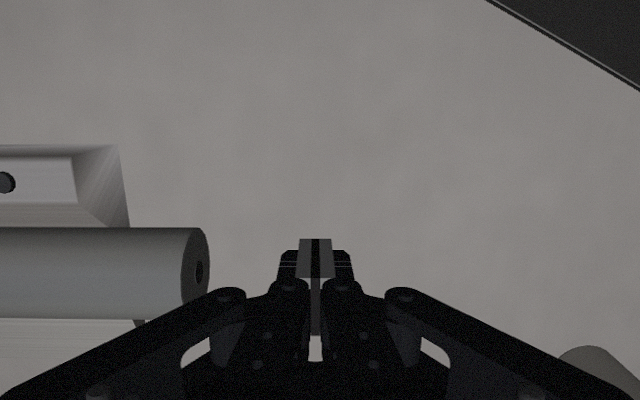

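The shut fingers, at (315,258), are aligned with the bar's free end at (195,270), and the bottle is clear at lower right. I'll push endwise along the groove in steps, watching the force.

Emit:
{"fn": "move_arm", "kwargs": {"increments": [[-0.5,8,5,0,0],[-1.1,16,5,0,0],[-1.5,22,5,0,0],[-1.7,26,5,0,0],[-2.0,30,5,0,0],[-2.2,33,5,0,0],[-2.4,36,5,0,0],[-2.6,39,5,0,0],[-2.8,42,5,0,0],[-3.0,45,5,0,0]]}}

```text
time: 11.2
position: [627.8, -19.8, 36.4]
orientation: [0.999, 0.032, -0.003, 0.0]
ft_force: [0.5, -2.6, 0.9]
width: -0.1
grip_force: 1.3
```

Run:
```python
from h import *
s,f=wrist();print(s["position"],s["ft_force"])
cv2.imwrite("pics/w7.png",f["frame"])
O=np.array([620.7,89.8]);c,n=np.cos(.066),np.sin(.066)
for nme in("top","scene"):
    g=eyes.grab_frame(nme)
    for r in eyes.place_of(g,"column_blank")[:2]:
        W=at(g,r["uv"],28.5)[:2]-O;print(nme,round(r["confidence"],2),W@np.array([[c,-n],[n,c]]))
```

```text
[627.81514552 -19.79059825  36.40323721] [ 0.45155421 -2.61356455  0.86344117]
top 0.92 [-242.02822684 -166.71051895]
top 0.7 [ -1.30720226 -17.30848667]
scene 0.64 [-247.27477641 -162.41658812]
scene 0.61 [  2.63856465 -32.27937553]
```

View pics/w7.png

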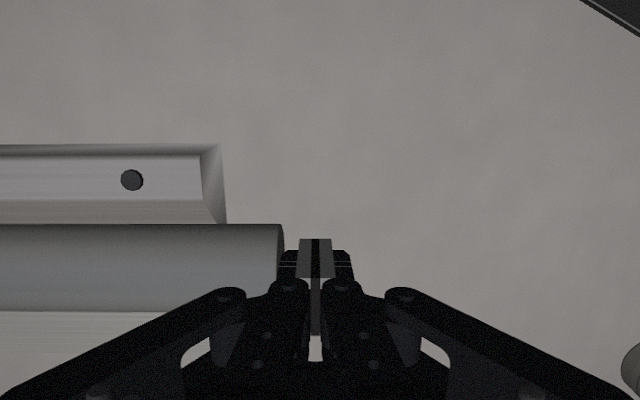

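Contact is made at bar end (282,265), sliding at about 2.6 N, with roughly 12–15 mm to go.

Emit:
{"fn": "move_arm", "kwargs": {"increments": [[-0.2,2.5,0,0,0],[-0.3,5,0,0,0],[-0.5,7.5,0,0,0],[-0.6,9.5,0,0,0],[-0.7,11,0,0,0]]}}

```text
time: 11.95
position: [627.1, -8.3, 36.4]
orientation: [0.999, 0.032, -0.003, 0.0]
ft_force: [-0.6, -1.9, -0.3]
width: -0.1
grip_force: 0.8
```

Emit:
{"fn": "move_arm", "kwargs": {"increments": [[-0.1,1,0,0,0],[-0.1,2,0,0,0]]}}

```text
time: 12.15
position: [627.0, -6.6, 36.4]
orientation: [0.999, 0.032, -0.003, 0.0]
ft_force: [0.1, -1.4, -0.4]
width: -0.1
grip_force: 0.8
```

Emit:
{"fn": "move_arm", "kwargs": {"increments": [[-0.1,1,0,0,0],[-0.1,2,0,0,0]]}}

```text
time: 12.35
position: [626.9, -4.6, 36.4]
orientation: [0.999, 0.032, -0.003, 0.0]
ft_force: [-0.7, -1.3, 0.4]
width: -0.3
grip_force: 0.8
```

Emit:
{"fn": "move_arm", "kwargs": {"increments": [[-0.1,1,0,0,0],[-0.1,2,0,0,0]]}}

```text
time: 12.55
position: [626.8, -2.6, 36.4]
orientation: [0.999, 0.032, -0.003, 0.0]
ft_force: [-0.4, -2.0, -1.0]
width: -0.1
grip_force: 0.8
```

Emit:
{"fn": "move_arm", "kwargs": {"increments": [[-0.1,1,0,0,0],[-0.1,2,0,0,0]]}}

```text
time: 12.75
position: [626.7, -1.2, 36.4]
orientation: [0.999, 0.032, -0.003, 0.001]
ft_force: [-0.1, -5.4, 0.2]
width: 0.0
grip_force: 2.8
```

Emit:
{"fn": "move_arm", "kwargs": {"increments": [[-0.1,1,0,0,0],[-0.1,2,0,0,0]]}}

```text
time: 12.95
position: [626.7, -1.1, 36.4]
orientation: [1.0, 0.031, -0.003, 0.002]
ft_force: [1.4, -11.4, 1.2]
width: -0.2
grip_force: 5.3
```

The force has risen to 11 N with no further travel, so the bar is against the stop. I'll back off straight, rise and check.

Emit:
{"fn": "move_arm", "kwargs": {"increments": [[0,0,0,0,0],[0.3,-4,0,0,0],[1,-15,0,0,0],[2,-35,0,0,0],[2,-35,40,0,0],[2,-35,85,0,0],[-20,-25,130,0,0],[-60,0,175,0,0],[-90,30,200,0,0],[-110,50,200,0,0]]}}

```text
time: 13.95
position: [516.5, 52.3, 239.3]
orientation: [0.999, 0.032, -0.001, -0.0]
ft_force: [0.7, 1.0, -0.1]
width: 0.2
grip_force: 0.0
```

Emit:
{"fn": "move_arm", "kwargs": {"increments": [[-20,20,0,0,0],[-20,20,0,0,0],[-20,20,0,0,0]]}}

```text
time: 14.25
position: [496.8, 71.4, 236.8]
orientation: [0.999, 0.033, -0.003, 0.0]
ft_force: [-0.2, -0.2, -0.7]
width: -0.4
grip_force: 0.0
```

```bash
python3 w.py w8 28.5
python3 - <<'E'
import cv2
from h import *
f=eyes.grab_frame("scene");a=cv2.resize(f["frame"][130:260,240:440],(600,390),interpolation=cv2.INTER_CUBIC)
w=cv2.imread("pics/w8.png")[0:300]; w=cv2.resize(w,(448,210))
w=cv2.copyMakeBorder(w,0,0,0,152,0)
cv2.imwrite("pics/fin.png",cv2.vconcat([w,a]))
E
```

```text
14.25 [496.8  71.4 236.8] [-0.2 -0.2 -0.7] [3.1413097  0.00516152 0.06538161]
rest frame 0.91 [-0.92944136 -2.19869862] yaw 0.005660867723013269 -78.4551978767194 78.12862166880845
rest frame 0.67 [-216.23036021 -178.80971168] yaw 0.9720646608447998 -58.86170814373768 64.20677516775366
```

View pics/fin.png

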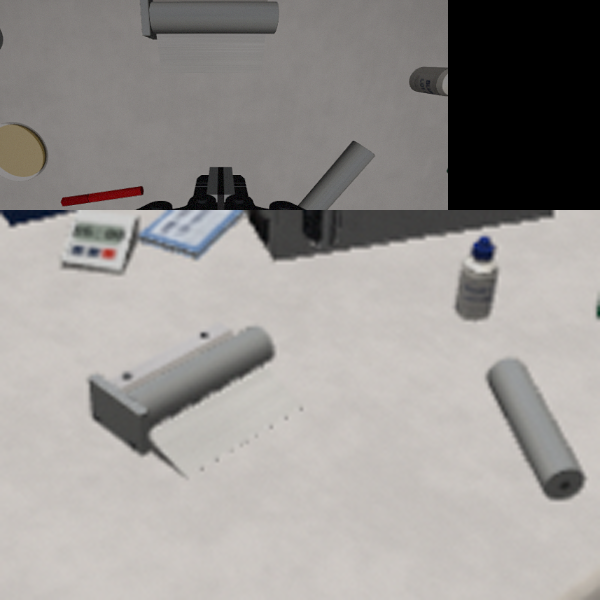

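The bar lies in the groove flush against the stop plate: wrist (215,17), scene crop (210,370). The bystanders are untouched.

```bash
python3 -c "
from cell import hand_in
print(hand_in())"
```

```text
the job is handed in; nothing more can be done
None
```

The bar was rolled up the ramp into the V groove and pushed endwise against the stop plate. Pushing force rose to 11 N with no further travel, and the final pictures show it seated there. The robot was clear, the cup, bottle and dish were never approached, and the job was handed in at about 14 s.

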